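# Fill the bobbin tray flush and prove it with the height gauge

### The job

Stand the loose white bobbin cassette in the empty cell of the wooden tray and push it down below the rim, then slide the steel height gauge along the tray from its right end to its left end stop to prove that nothing sticks up. Wherever the gauge catches, do not force it: push that packed cassette down and carry on. Leave the two loose thread cones standing where they are.

Things in the scene. Friction and masses are not known exactly. Their poses are not given: they have to be found in the camera images.
- cassette: the loose bobbin cassette: a white upright plastic box 50 (x) by 34 (y) by 52 (z) mm with a steel disc on each broad 50 mm side and a thin grey line along the middle of its top, about 80 g, standing on the table; lowest 8 mm stepped in by 3 mm a side. Origin at the centre of its underside, z up. The same either way round.
- tray: fixed wooden tray on a plywood board (145 x 420 x 6 mm). Origin on the table under the tray's centre, x across the tray (away from the robot), y along it (to the robot's left), z up. Tray 66 mm wide (x), 340 mm long (y), rim 67 mm above the table, walls 6 mm, solid decks at both ends. Pushing tray or gauge with more than 40 N counts as forcing it.
- cells (a point): middle of the row of cells, at rim height. Five cells, centres at y = -82, -41, 0, 41, 82 mm from here along the tray, each 54 (x) by 38 (y) mm inside, the dividers ending 12 mm below the rim. Four hold cassettes like the loose one, each on a push-down seat.
- packed (a point): rim height at the middle of the tray's near wall. A packed cassette takes about 6 N to push down, stays where it is left, and meets its stop with its top 3 mm below the rim. Two of the four stand 4 to 8 mm above the rim, the others just below it; which ones is not told.
- rail (a point): middle of a round metal rail 16 mm thick that runs along the tray above it: tray x = 25 mm, centre 225 mm above the table, on two posts at tray x = 85, y = -195 and 195 mm. An upright gripper cannot work in the tray because of it: lean the tool 20 to 40 degrees, coming in from the robot's side.
- empty_cell (a point): centre of the empty cell, at rim height. Its own push-down seat starts high: a cassette set on it stands 14 mm above the rim and must then be pushed down (about 6 N) to its stop, 3 mm below the rim.
- gauge (a joint): position of the steel height gauge along the tray, m: 0 to 10 mm at the start (right end), 0.30 at the left end stop. Its centre lies at tray y = value - 0.150. It slides with about 1.5 N, cannot be lifted, and its bar (76 x 12 x 9 mm, underside 0.8 mm above the rim) spans the tray and stops against anything that sticks up.
- gauge_grip (a point): on the gauge's upright tab, 22 mm above the bar's underside; the tab stands in the middle of the bar, 24 (x) by 12 (y) mm, its top 30 mm above the bar's underside. Push it sideways, along the tray.
- cone_dark: loose small dark blue thread cone, 50 mm across, 95 mm tall, standing on the table; origin at the centre of its underside. Bystander.
- cone_grey: loose grey thread cone, 62 mm across, 119 mm tall, standing left of the tray; origin at the centre of its underside. Bystander.
There are look-alikes about, which are no part of the job. What is shaped like the cassette but black or red is not meant.

How it is judged (in metres and radians):
On the way, in this order (a step that is already met when the one before it is completed fails the run):
1. the loose cassette stands in the empty cell, pushed down below the rim (horizontal distance between cassette and empty_cell below 0.006 m and z of cassette in the frame of tray below 0.0165 m and angle between cassette's own z axis and vertical below 0.12 rad), for 0.2 s.
2. the gauge has been slid over all five cells to its left end stop (value of joint gauge above 0.29 m), for 0.2 s.
At the end, for the whole second after the job is handed in: the cassette rests upright (within 7 degrees) in the formerly empty cell, within 6 mm of its centre, its top not more than 1.5 mm above the rim, and the gauge stands within 10 mm of its left end stop, having passed over every cell (all of step 1 and value of joint gauge above 0.29 m and linear speed of cassette below 0.02 m/s); the robot touches nothing.
It fails at once if the tray or its gauge is forced with more than 40 N (contact force between the arm and tray above 40 N).
It fails at once if a loose thread cone is shoved more than 40 mm or knocked over (distance of any of cone_dark, cone_grey from where it was at the start of the episode above 0.04 m or angle between any of cone_dark, cone_grey's own z axis and vertical above 0.5 rad).
It also fails if it takes over 66 s, if anything falls off the work surface, if the arm or the gripper's body presses on something with over 40 N, if the wrist force passes 120 N, or if a joint passes its speed limit or range.

### The arm

A 6-joint arm with a two-finger parallel gripper is mounted at the origin on the work surface. World frame = base frame: x ahead of the robot, y to its left, z up, the work surface at z = 0. Lengths are in mm, angles in rad, forces in N, time in s.
With the tool pointing down it reaches from about 250 to 800 mm from the base axis. Payload 3.9 kg.
Tool frame: the origin (TCP) lies at the very end of the fingers, on their centre line; the grasp point (between the pads) lies env.grip_point_offset behind it (env.grip_point_offset is the distance from the TCP to the grasp point, in mm); z points along the fingers, y is the line along which they close (so a half turn about z gives the same grasp; the last joint's range is limited). The gripper opens to 85 mm and grips with 20 to 120 N. Pads are 22 mm wide; open, the fingers measure 114 mm over their backs; the gripper's body (76 mm by 85 mm) begins 54 mm behind the grasp point. The pads swing forward as they close: fully open they stand 13 mm farther back than shut.
Start: joints at [-1.111, 0.26, -0.138, 1.173, 0, 1.571], TCP at [232.973, -470.467, 231.304] pointing down, gripper open.
Joint ranges: [-2.78, 2.78], [-0.83, 1.72], [-1.28, 1.37], [-1.9, 2.12], [-1.57, 1.48], [-3.14, 3.14]. Speed limits (rad/s): [2.57, 2.57, 3.14, 3.14, 3.14, 3.14].

### API

Orientations are given as a rotation vector (axis times angle).
In Python, from bench import env gives the robot as it stands.
- The arm moves only by the tool arm_command, never from a script. Its argument "series" is text: rows parted by semicolons, each of 7 numbers parted by spaces: the turn, a rotation vector about the world's x, y, z in degrees, then the shift along the world's x, y, z in m, then the finger opening in m, from 0 to 0.0854. A call has 1 to 8 rows; each row shifts and turns the commanded pose from where the row before left it; what a row does not reach is not made up. A row lasts 1/12 s, in which the tool goes at most 41.7 mm and 7.16 degrees, less where a joint would pass 70% of its speed; a pose out of reach is approached as far as the arm can. A call with a gripper value outside its range is refused whole. The fingers move at their own pace and stop on an object; "squeeze" is the grip in N (left out, the last holds). Time passes only in rows, so rows that do not move let the fingers close. It gives the time, the measured TCP pose, the force, the opening and the grip force at its end, in the units of the state.
- env.read_state(): the state, without advancing time (a new reading comes with each control period).
- env.read_camera(name): name is "side" or "top"; returns the picture (480x640x3 uint8, red, green, blue); there is no depth.
- env.camera_model(name): a dict with "camera_matrix" (3x3 intrinsics, pixels), "R" (3x3) and "t" (3): a world point X has camera coordinates R X + t. Camera axes: x right, y down, z forward; pixel columns grow to the right and rows downward; lengths in mm; the calibration is good to about 2 mm. A picture is of the moment at which its call begins. camera_model takes no time and is no camera call.
- env.close_job(): hands the job in; it is judged then, once.
Trained networks look in the newest picture that a camera, given by its name, has taken for a name from the list of things; names that differ only in an ending like _2 or _b are one class to them, and where a whole thing is asked for, a point or a joint stands for the part that bears it (a point fixed in the world has none). Each returns a list of dicts, best first, with "conf" (0 to 1); they miss things now and then, are a little off and sometimes report something else, mostly with a low value. They report only what shows in the picture. A call takes as long as a camera call. They do not tell look-alikes from the thing itself.
- env.recognise(camera, name): "pixel" ([column, row] in pixels, amid what is visible of it).
The state is a dict: "time": time; "qpos": joint angles; "qvel": joint speeds; "joint_torque": joint torques, N m; "tcp_pos": TCP position; "ee_rot": TCP orientation; "contact_force": force on the tool from outside, world axes, zero at the start; "wrist_torque": the same for the moment, N m; "grip_width": opening from 0.0 (shut) to 1.0 (fully open); "grip_force": force on a finger pad.
Only numpy, scipy, OpenCV 4.12 (cv2) and the standard library are available. Lean on these libraries where they do the work, as an engineer would, in place of code of your own. Each camera call takes 0.05 s, during which the arm holds its last target. There are 200 camera calls.

## Working session

There is one attempt and no reset: what is moved stays moved. The work goes in short steps, Python scripts to look and compute and a tool call to move; the robot and the scene stay as the last step left them, time stands still between calls to the robot, and variables do not carry over. Pictures are saved under pics/ and viewed, at most 10 in all, crops included, and the job is handed in when it is done.

Besides the shell and the picture viewer there is one more tool, called after "Emit:" by a JSON object that holds its "method" and its "body", one argument or row to a line. arm_command: Moves the arm, as the interface text tells. Its arguments: {"type":"object","properties":{"series":{"type":"string"},"squeeze":{"type":"number"}},"required":["series"]}

```bash
mkdir -p pics; ls; python3 - <<'E'
from bench import env
import cv2
print(env.grip_point_offset, env.read_state())
for c in("side","top"):
    im=env.read_camera(c); cv2.imwrite(f"pics/{c}0.png",im[:,:,::-1])
    m=env.camera_model(c); print(c,m)
    for n in("cassette","tray","gauge","gauge_grip","empty_cell","cells","packed","rail","cone_dark","cone_grey"):
        try: print(c,n,[(round(d['conf'],2),[round(float(v)) for v in d['pixel']]) for d in env.recognise(c,n)])
        except Exception as e: print(n,e)
E
```

```text
pics
18.700000000000003 {'time': 0.0, 'qpos': array([-1.11098496e+00,  2.60672698e-01, -1.39376327e-01,  1.17270058e+00,
        1.75022485e-05,  1.57079382e+00]), 'qvel': array([ 0.00041615, -0.00030182,  0.00033034, -0.00111062,  0.00070986,
       -0.00145286]), 'joint_torque': array([ 1.17680076e-03, -4.05680537e+01,  2.53922063e+01,  1.86345249e-02,
        6.50384050e-05, -3.47577860e-06]), 'tcp_pos': array([ 232.68523346, -469.85555129,  230.4680949 ]), 'ee_rot': array([-3.05707405e+00, -7.15493476e-01,  6.72018179e-04]), 'contact_force': array([-0.34919083, -0.04938689, -0.16008981]), 'wrist_torque': array([-0.0238102 , -0.02420756,  0.01752406]), 'grip_force': 0.0, 'grip_width': 0.9978220198525569}
side {'camera_matrix': array([[458.94595993,   0.        , 317.3101269 ],
       [  0.        , 458.94595993, 238.713358  ],
       [  0.        ,   0.        ,   1.        ]]), 'R': array([[ 0.99789878, -0.06476252, -0.00196049],
       [-0.04911809, -0.73641443, -0.67474529],
       [ 0.04225447,  0.67342379, -0.73804807]]), 't': array([-476.10153319,  183.95470074,  950.3263541
[... 556 characters left out ...]
   , 514.02312875, 241.56117537],
       [  0.        ,   0.        ,   1.        ]]), 'R': array([[ 0.01854012, -0.99978825, -0.00892812],
       [-0.98000697, -0.0164026 , -0.19828587],
       [ 0.19809744,  0.01242586, -0.98010357]]), 't': array([ 91.53165897, 520.01880537, 964.73095058])}
top cassette [(0.95, [314, 290]), (0.91, [361, 248]), (0.83, [285, 247]), (0.8, [256, 344]), (0.71, [261, 291])]
top tray [(0.81, [384, 162])]
top gauge [(0.66, [461, 177])]
top gauge_grip [(0.9, [459, 179])]
top empty_cell [(0.85, [382, 184])]
top cells [(0.9, [384, 162])]
top packed [(0.63, [385, 162])]
top rail [(0.89, [383, 160])]
top cone_dark [(0.86, [428, 244])]
top cone_grey [(0.75, [204, 203])]
```

View pics/side0.png

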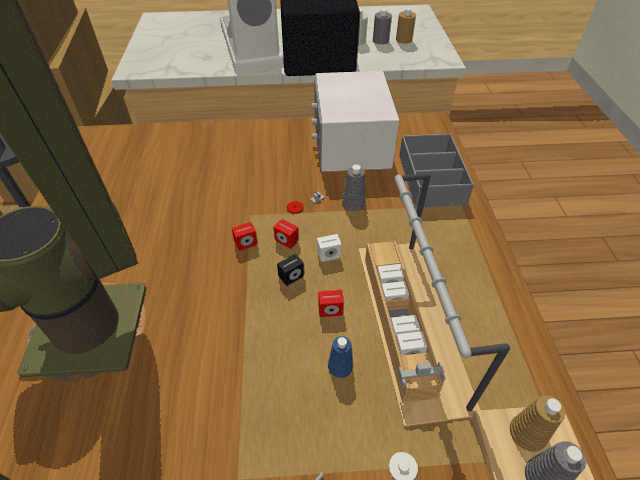

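View pics/top0.png

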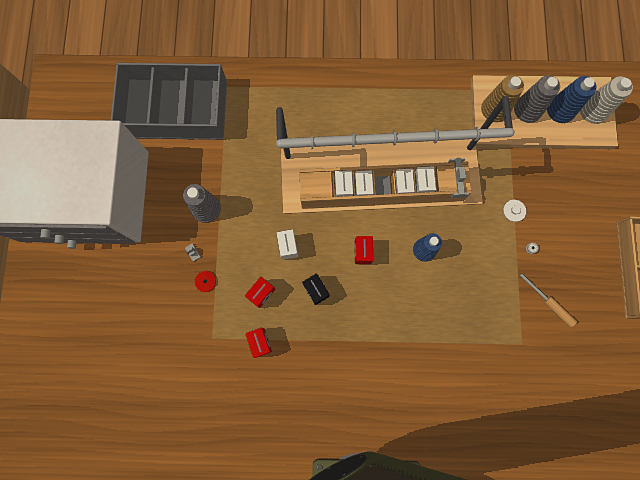

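The loose white cassette is at side (329,248) / top (287,244); the middle cell is empty (top 383,185); the gauge is at the right (top 461,177), with red and black decoys around. I'll zoom in on both for pose fitting.

```bash
python3 - <<'E'
import cv2
a=cv2.imread("pics/top0.png")[135:267,270:490]; cv2.imwrite("pics/topc.png",cv2.resize(a,None,fx=3.6,fy=3.6,interpolation=cv2.INTER_CUBIC))
a=cv2.imread("pics/side0.png")[225:425,300:500]; cv2.imwrite("pics/sidec.png",cv2.resize(a,None,fx=3,fy=3,interpolation=cv2.INTER_CUBIC))
E
```

```text
(no output)
```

View pics/topc.png

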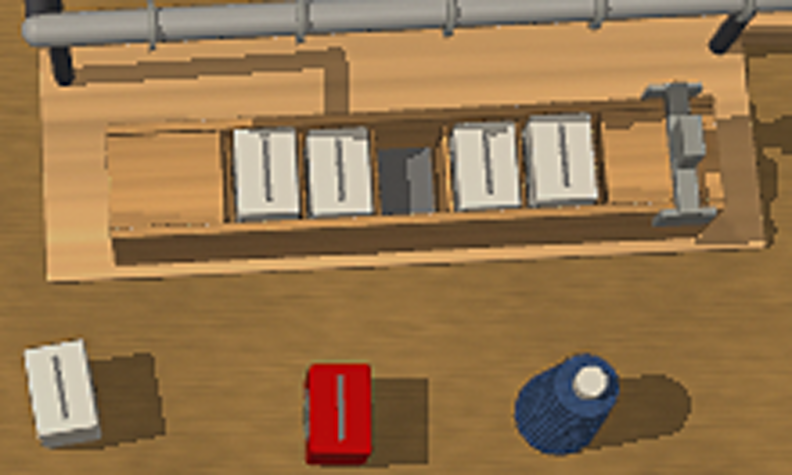

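View pics/sidec.png

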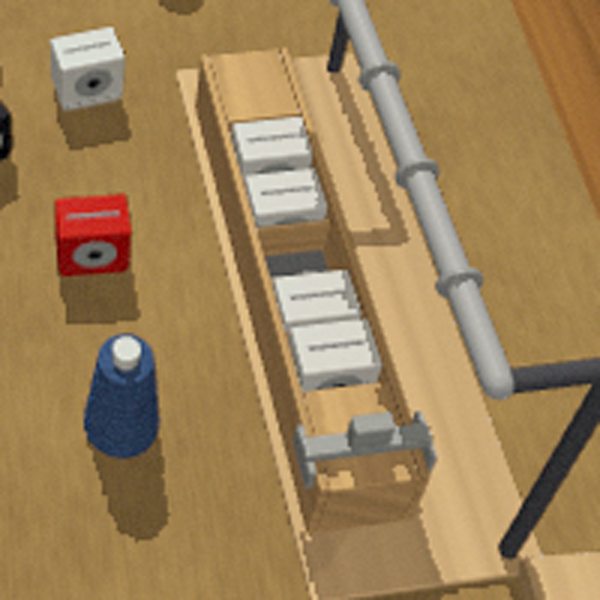

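```bash
cat >h.py <<'E'
import numpy as np
from bench import env
from scipy.optimize import least_squares
CM={c:env.camera_model(c) for c in("side","top")}
def proj(c,X):
    m=CM[c]; p=(m["R"]@np.atleast_2d(X).T).T+m["t"]; q=p@m["camera_matrix"].T
    return q[:,:2]/q[:,2:]
def world(p,L):
    x,y,a=p; c,s=np.cos(a),np.sin(a); L=np.atleast_2d(np.asarray(L,float))
    return np.c_[x+c*L[:,0]-s*L[:,1],y+s*L[:,0]+c*L[:,1],L[:,2]]
def fit(obs,x0):
    f=lambda p:np.concatenate([(proj(c,world(p,l))[0]-u) for c,l,u in obs])
    return least_squares(f,x0,loss="soft_l1"),f
T=lambda u,v:np.array([270+u/3.6,135+v/3.6])
S=lambda u,v:np.array([300+u/3,225+v/3])
E
python3 - <<'E'
from h import *
obs=[("top",(-33,170,67),T(111,236)),("top",(-33,170,6),T(115,265)),("top",(33,170,67),T(107,127)),
("top",(-33,0,67),T(420,222)),
("side",(-33,170,67),S(203,55)),("side",(33,170,67),S(287,50)),("side",(-33,-170,6),S(306,530)),("side",(33,-170,6),S(418,508)),
("top",(25,195,225),np.array([281,142])),("top",(25,-195,225),np.array([511,132])),("side",(25,195,225),np.array([400,181])),("side",(25,-195,225),np.array([466,349])),
("side",(85,-195,6),S(508,553))]
r,f=fit(obs,[560,-80,0]);print(r.x[:2],np.degrees(r.x[2]));
for o,e in zip(obs,f(r.x).reshape(-1,2)):print(o[0],o[1],e.round(1))
for n,L in dict(empty=(0,0,67),grip=(0,-145,90),).items():
    print(n,world(r.x,L).round(1),[proj(c,world(r.x,L)).round(1) for c in CM])
ob=[("top",l,T(*u)) for l,u in [((-17,25,0),0)] if u]
o2=[]
# top face corners with rot: local x 50, y 34
tops=[(25,17,52),(25,-17,52),(-25,-17,52),(-25,17,52)]
for l,u in zip(tops,[(25,351),(83,341),(100,430),(42,437)]):o2.append(("top",l,T(*u)))
for l,u in zip(tops,[(52,40),(118,30),(123,58),(55,70)]):o2.append(("side",l,S(*u)))
rc,f=fit(o2,[480,60,0]);print(rc.x,np.degrees(rc.x[2]));print(f(rc.x).reshape(-1,2).round(1).tolist())
print(proj("top",[300,0,0]))
# dark cone from base px
for n,u,g in(("dark",S(118,445),[480,-110]),("grey",np.array([354,203]),[500,200])):
    s=least_squares(lambda p:proj("side",[p[0],p[1],0])[0]-u,g);print(n,s.x)
E
```

```text
[641.23393965 -32.1839839 ] 723.5956577443941
top (-33, 170, 67) [-0.1  0.1]
top (-33, 170, 6) [-0.  0.]
top (33, 170, 67) [-0.2 -1.3]
top (-33, 0, 67) [-0.3  0.1]
side (-33, 170, 67) [-0.1 -0.3]
side (33, 170, 67) [ 1.  -1.4]
side (-33, -170, 6) [0.4 1.8]
side (33, -170, 6) [-1.7  4.6]
top (25, 195, 225) [-0.   0.9]
top (25, -195, 225) [-1.3  0.5]
side (25, 195, 225) [-0.4 -2.4]
side (25, -195, 225) [0.6 4. ]
side (85, -195, 6) [ 0.4 -0.6]
empty [[641.2 -32.2  67. ]] [array([[401.2, 305. ]]), array([[385.2, 180.8]])]
grip [[ 650.3 -176.9   90. ]] [array([[424. , 367.1]]), array([[460.9, 173.8]])]
[514.13592544 160.50501612  69.34579185] 3973.2212000921727
[[-0.5, 0.4], [0.1, -0.4], [0.5, -0.9], [-0.3, 0.8], [19.7, -4.8], [2.5, 9.0], [-20.3, 4.6], [-2.1, -10.1]]
[[366.30125433 354.99833109]]
dark [ 510.69390111 -135.13955467]
grey [595.32287336 337.16064907]
```

```bash
python3 - <<'E'
from h import *
tops=[(25,17,52),(25,-17,52),(-25,-17,52),(-25,17,52)]
o2=[]
for l,u in zip(tops,[(25,351),(83,341),(100,430),(42,437)]):o2.append(("top",l,T(*u)))
for l,u in zip(tops,[(118,30),(123,58),(55,70),(52,40)]):o2.append(("side",l,S(*u)))
rc,f=fit(o2,[480,160,0]);print(rc.x,np.degrees(rc.x[2]));print(f(rc.x).reshape(-1,2).round(1).tolist())
# cells tops: grey line mid of each packed cassette: solve y along tray and z with x=0 using both views
tr=[641.2,-32.2,np.radians(3.6)]
for y,t,s in((82,(267,166),(270,139)),(41,(340,169),(286,189)),(-41,(488,160),(316,297)),(-82,(565,155),(337,346)),):
    e=lambda p:np.concatenate([proj("top",world(tr,(p[0],p[1],p[2])))[0]-T(*t),proj("side",world(tr,(p[0],p[1],p[2])))[0]-S(*s)])
    q=least_squares(e,[0,y,67]);print(y,q.x.round(1),e(q.x).round(1))
E
```

```text
[5.14120307e+02 1.60198201e+02 1.69423324e-01] 9.707241420732261
[[0.3, -0.2], [1.1, 0.0], [0.0, -0.2], [-1.0, 0.4], [-1.7, -1.0], [0.6, 0.4], [1.7, 0.3], [-0.8, -0.6]]
82 [-1.1 82.1 72.6] [ 0.1  1.2  1.2 -0.4]
41 [-1.2 41.6 67.8] [ 0.   0.3  0.3 -0.1]
-41 [ -0.2 -41.2  64.1] [ 0.1  1.   0.9 -0.3]
-82 [ -0.4 -82.2  72.5] [ 0.   0.2  0.2 -0.1]
```

```bash
cat >>h.py <<'E'
from scipy.spatial.transform import Rotation as Ro
TR=[640.7,-32.2,np.radians(3.6)]
CA=[514.1,160.2,np.radians(9.7)]
def plan(pos,yaw,lean,rows):
    s=env.read_state(); z=np.array([np.sin(lean)*np.cos(yaw),np.sin(lean)*np.sin(yaw),-np.cos(lean)])
    y=np.array([np.sin(yaw),-np.cos(yaw),0]); R=np.c_[np.cross(y,z),y,z]
    d=(Ro.from_matrix(R)*Ro.from_rotvec(s["ee_rot"]).inv()).as_rotvec(degrees=True); t=np.array(pos)-s["tcp_pos"]
    print("total",d.round(2),t.round(1),"per row",(d/rows).round(3),(t/rows/1000).round(5),"rows",rows,"| |t|/row",np.linalg.norm(t)/rows)
def st():
    s=env.read_state(); print(round(s["time"],2),s["tcp_pos"].round(1),s["contact_force"].round(1),round(s["grip_width"],3),s["qpos"].round(2))
E
python3 - <<'E'
from h import *
p=world(CA,(4,0,45))[0]; print(p)
plan(p+[0,0,90],CA[2],np.radians(25),24)
E
```

```text
[518.04281388 160.87395752  45.        ]
total [  7.76 -23.86 -16.38] [285.1 631.3 -96.3] per row [ 0.323 -0.994 -0.682] [ 0.01188  0.02631 -0.00401] rows 24 | |t|/row 29.140374035257306
```

Emit:
{"method": "arm_command", "body": {
  "series": "0.32 -0.99 -0.68 0.012 0.0263 0 0.055;0.32 -0.99 -0.68 0.012 0.0263 0 0.055;0.32 -0.99 -0.68 0.012 0.0263 0 0.055;0.32 -0.99 -0.68 0.012 0.0263 0 0.055;0.32 -0.99 -0.68 0.012 0.0263 0 0.055;0.32 -0.99 -0.68 0.012 0.0263 0 0.055;0.32 -0.99 -0.68 0.012 0.0263 0 0.055;0.32 -0.99 -0.68 0.012 0.0263 0 0.055",
  "squeeze": 40
}}

```text
time: 1.77
tcp_pos: [329.3, -258.8, 231.4]
ee_rot: [-3.07, -0.565, -0.228]
contact_force: [0.7, -0.8, -0.5]
grip_width: 0.645
grip_force: 0.0
```

Emit:
{"method": "arm_command", "body": {
  "series": "0.32 -0.99 -0.68 0.012 0.0263 0 0.055;0.32 -0.99 -0.68 0.012 0.0263 0 0.055;0.32 -0.99 -0.68 0.012 0.0263 0 0.055;0.32 -0.99 -0.68 0.012 0.0263 0 0.055;0.32 -0.99 -0.68 0.012 0.0263 0 0.055;0.32 -0.99 -0.68 0.012 0.0263 0 0.055;0.32 -0.99 -0.68 0.012 0.0263 0 0.055;0.32 -0.99 -0.68 0.012 0.0263 0 0.055"
}}

```text
time: 2.43
tcp_pos: [425.3, -48.4, 231.6]
ee_rot: [-3.057, -0.412, -0.451]
contact_force: [0.6, 0.7, 0.5]
grip_width: 0.643
grip_force: 0.0
```

Emit:
{"method": "arm_command", "body": {
  "series": "0.32 -0.99 -0.68 0.012 0.0263 -0.012 0.055;0.32 -0.99 -0.68 0.012 0.0263 -0.012 0.055;0.32 -0.99 -0.68 0.012 0.0263 -0.012 0.055;0.32 -0.99 -0.68 0.012 0.0263 -0.012 0.055;0.32 -0.99 -0.68 0.012 0.0263 -0.012 0.055;0.32 -0.99 -0.68 0.012 0.0263 -0.012 0.055;0.32 -0.99 -0.68 0.012 0.0263 -0.012 0.055;0 0 0 0 0 0 0.055"
}}

```text
time: 3.1
tcp_pos: [514.0, 114.0, 145.4]
ee_rot: [-3.01, -0.329, -0.633]
contact_force: [0.4, 0.5, 0.3]
grip_width: 0.642
grip_force: 0.0
```

```bash
python3 - <<'E'
from h import *
st()
plan(world(CA,(4,0,45))[0],CA[2],np.radians(25),7)
E
```

```text
3.1 [514.  114.  145.4] [0.4 0.5 0.3] 0.642 [ 0.22  0.06 -0.74  0.35  0.    3.14]
total [ 0.04 -1.24 -2.81] [   4.    46.9 -100.4] per row [ 0.005 -0.177 -0.401] [ 0.00058  0.00669 -0.01434] rows 7 | |t|/row 15.83354692452607
```

Emit:
{"method": "arm_command", "body": {
  "series": "-2.7 -0.45 5.85 0 0.006 0 0.055;-2.7 -0.45 5.85 0 0.006 0 0.055;-2.7 -0.45 5.85 0 0.006 0 0.055;-2.7 -0.45 5.85 0 0.006 0 0.055;-2.7 -0.45 5.85 0 0.006 0 0.055;-2.7 -0.45 5.85 0 0.006 0 0.055;-2.7 -0.45 5.85 0 0.006 0 0.055;-2.7 -0.45 5.85 0 0.006 0 0.055"
}}

```text
time: 3.77
tcp_pos: [513.4, 159.6, 147.9]
ee_rot: [2.488, 1.551, 0.555]
contact_force: [-1.1, 0.7, 0.2]
grip_width: 0.647
grip_force: 0.0
```

Emit:
{"method": "arm_command", "body": {
  "series": "-2.7 -0.45 5.85 0 0 0 0.055;-2.7 -0.45 5.85 0 0 0 0.055;-2.7 -0.45 5.85 0 0 0 0.055;-2.7 -0.45 5.85 0 0 0 0.055;-2.7 -0.45 5.85 0 0 0 0.055;-2.7 -0.45 5.85 0 0 0 0.055;-2.7 -0.45 5.85 0 0 0 0.055;-2.7 -0.45 5.85 0 0 0 0.055"
}}

```text
time: 4.43
tcp_pos: [513.5, 159.3, 147.9]
ee_rot: [1.492, 2.353, 0.366]
contact_force: [-0.1, 0.1, -0.4]
grip_width: 0.644
grip_force: 0.0
```

Emit:
{"method": "arm_command", "body": {
  "series": "-2.7 -0.45 5.85 0 0 0 0.055;-2.7 -0.45 5.85 0 0 0 0.055;-2.7 -0.45 5.85 0 0 0 0.055;-2.7 -0.45 5.85 0 0 0 0.055;-2.7 -0.45 5.85 0 0 0 0.055;-2.7 -0.45 5.85 0 0 0 0.055;-2.7 -0.45 5.85 0 0 0 0.055;-2.7 -0.45 5.85 0 0 0 0.055"
}}

```text
time: 5.1
tcp_pos: [513.4, 159.3, 147.9]
ee_rot: [0.309, 2.682, 0.128]
contact_force: [-0.9, 0.5, -0.1]
grip_width: 0.645
grip_force: 0.0
```

```bash
sed -i 's/y=np.array(\[np.sin(yaw),-np.cos(yaw),0\])/y=np.array([-np.sin(yaw),np.cos(yaw),0])/' h.py; python3 - <<'E'
from h import *
st()
plan(world(CA,(4,0,45))[0],CA[2],np.radians(25),8)
E
```

```text
5.1 [513.4 159.3 147.9] [-0.9  0.5 -0.1] 0.645 [ 0.37  0.07 -0.74  0.33 -0.12  0.57]
total [-7.97 -0.35 21.04] [   4.6    1.5 -102.9] per row [-0.996 -0.044  2.63 ] [ 0.00058  0.00019 -0.01286] rows 8 | |t|/row 12.871454411625184
```

Emit:
{"method": "arm_command", "body": {
  "series": "-2.0 -0.1 5.26 0.0015 0.0005 -0.009 0.055;-2.0 -0.1 5.26 0.0015 0.0005 -0.009 0.055;-2.0 -0.1 5.26 0.0016 0.0005 -0.009 0.055;-2.0 -0.1 5.26 0 0 -0.009 0.055;0 0 0 0 0 -0.012 0.055;0 0 0 0 0 0 0.055"
}}

```text
time: 5.6
tcp_pos: [516.5, 160.2, 97.5]
ee_rot: [-0.222, 2.701, 0.05]
contact_force: [-1.1, 0.6, -1.4]
grip_width: 0.647
grip_force: 0.0
```

```bash
python3 - <<'E'
from h import *
import cv2
st()
plan(world(CA,(4,0,45))[0],CA[2],np.radians(25),4)
a=env.read_camera("top")[:,:,::-1][180:280,220:350]; b=env.read_camera("side")[:,:,::-1][170:270,270:400]
cv2.imwrite("pics/pre.png",cv2.resize(np.vstack([a,b]),None,fx=3,fy=3,interpolation=cv2.INTER_CUBIC))
E
```

```text
5.6 [516.5 160.2  97.5] [-1.1  0.6 -1.4] 0.647 [ 0.34  0.15 -0.8   0.19 -0.07  0.16]
total [-0.03 -0.22  0.3 ] [  1.5   0.7 -52.5] per row [-0.008 -0.054  0.076] [ 0.00039  0.00017 -0.01313] rows 4 | |t|/row 13.135133096111192
```

View pics/pre.png

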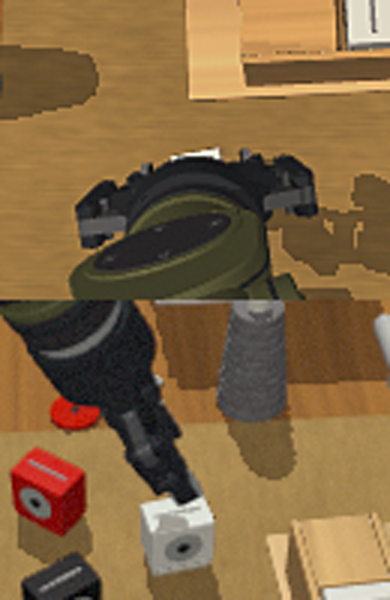

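The fingers straddle the white cassette, with the decoys clear on the left. Next I descend and close.

Emit:
{"method": "arm_command", "body": {
  "series": "0 0 0.3 0.001 0.0005 -0.013 0.055;0 0 0 0.0005 0 -0.013 0.055;0 0 0 0 0 -0.013 0.055;0 0 0 0 0 -0.011 0.055;0 0 0 0 0 -0.002 0.055;0 0 0 0 0 0 0.055;0 0 0 0 0 0 0.03;0 0 0 0 0 0 0.025"
}}

```text
time: 6.37
tcp_pos: [520.9, 162.5, 48.7]
ee_rot: [-0.23, 2.694, 0.055]
contact_force: [-5.3, 1.2, 11.9]
grip_width: 0.381
grip_force: 41.4
```

Emit:
{"method": "arm_command", "body": {
  "series": "0 0 0 0 0 0 0.025;0 0 0 0 0 0 0.025;0 0 0 0 0 0 0.025;0 0 0 0 0 0 0.025;0 0 0 0 0 0 0.025"
}}

```text
time: 6.78
tcp_pos: [521.0, 162.6, 48.9]
ee_rot: [-0.23, 2.693, 0.055]
contact_force: [-1.3, -0.2, 5.9]
grip_width: 0.377
grip_force: 39.4
```

Emit:
{"method": "arm_command", "body": {
  "series": "0 0 0 0 0 0.005 0.025;0 0 0 0 0 0.01 0.025;0 0 0 0 0 0.02 0.025;0 0 0 0 0 0.02 0.025;0 0 0 0 0 0.03 0.025;0 0 0 0 0 0 0.025;0 0 0 0 0 0 0.025"
}}

```text
time: 7.37
tcp_pos: [521.6, 162.8, 135.1]
ee_rot: [-0.229, 2.691, 0.056]
contact_force: [-0.9, 0.6, -0.8]
grip_width: 0.373
grip_force: 39.7
```

```bash
python3 - <<'E'
from h import *
import cv2
st()
a=env.read_camera("top")[:,:,::-1][180:280,220:350]; b=env.read_camera("side")[:,:,::-1][130:260,270:400]
cv2.imwrite("pics/lift.png",cv2.resize(b,None,fx=4,fy=4,interpolation=cv2.INTER_CUBIC))
E
```

```text
7.37 [521.6 162.8 135.1] [-0.9  0.6 -0.8] 0.373 [ 0.34  0.1  -0.74  0.29 -0.07  0.16]
```

View pics/lift.png

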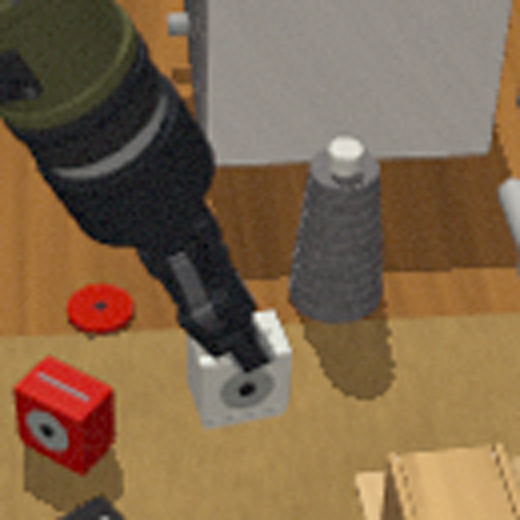

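```bash
python3 - <<'E'
from h import *
s=env.read_state(); t=s["tcp_pos"]; print(Ro.from_rotvec(s["ee_rot"]).as_matrix().round(3))
U=lambda u,v:np.array([270+u/4,130+v/4])
obs=[((25,-17,52),U(292,347)),((22,-14,0),U(287,413)),((-22,-14,0),U(204,425)),((25,17,52),U(277,312)),((25,-17,8),U(291,402)),((-25,-17,8),U(199,412))]
yaw=np.radians(9.7)
def W(p,L):
    R=Ro.from_euler("zy",[yaw,p[2]]).as_matrix(); return R@np.array(L,float)+[p[0],p[3],p[1]]
f=lambda p:np.concatenate([proj("side",W(p,l))[0]-u for l,u in obs])
for free in(0,1):
    g=(lambda p:np.r_[f(p),(p[3]-t[1]+.7)*(.1 if free else 10)])
    r=least_squares(g,[t[0],t[2]-45,0,t[1]],loss="soft_l1"); print(r.x[[0,3,1]].round(1),"pitch",np.degrees(r.x[2]).round(1),"tcp-rel",(r.x[[0,3,1]]-t).round(1),f(r.x).round(1))
E
```

```text
[[-0.893 -0.17   0.416]
 [-0.153  0.985  0.073]
 [-0.422  0.002 -0.906]]
[514.5 161.2  87.9] pitch 0.5 tcp-rel [ -4.6  -0.7 -43.9] [ 0.4  0.  -1.1 -0.4  0.2 -0.1 -0.  -2.  -0.3  0.6  0.5  1.9]
[514.6 162.8  86.2] pitch 0.5 tcp-rel [ -4.4   0.9 -45.6] [ 0.4  0.  -1.1 -0.4  0.2 -0.1 -0.  -2.  -0.3  0.6  0.5  1.8]
```

```bash
python3 - <<'E'
from h import *
plan(world(TR,(-75,0,130))[0],TR[2],np.radians(25),8)
print(world(TR,(5.5,0,120))-world(TR,(-75,0,130)))
E
```

```text
total [-0.11 -0.03 -6.18] [  46.8 -198.8   -1.8] per row [-0.013 -0.004 -0.773] [ 0.00585 -0.02485 -0.00023] rows 8 | |t|/row 25.532458968040224
[[ 80.34115164   5.05463682 -10.        ]]
```

Emit:
{"method": "arm_command", "body": {
  "series": "0 0 -0.77 0.0058 -0.025 0 0.025;0 0 -0.77 0.0058 -0.025 0 0.025;0 0 -0.77 0.0058 -0.025 0 0.025;0 0 -0.77 0.0058 -0.025 0 0.025;0 0 -0.77 0.0058 -0.025 0 0.025;0 0 -0.77 0.0058 -0.025 0 0.025;0 0 -0.77 0.0058 -0.025 0 0.025;0 0 -0.77 0.0058 -0.024 -0.008 0.025"
}}

```text
time: 8.13
tcp_pos: [566.1, -38.2, 123.7]
ee_rot: [-0.084, 2.704, 0.022]
contact_force: [1.0, 0.5, 0.0]
grip_width: 0.372
grip_force: 39.8
```

Emit:
{"method": "arm_command", "body": {
  "series": "0 0 0 0.012 0.0008 -0.004 0.025;0 0 0 0.015 0.0009 0 0.025;0 0 0 0.015 0.0009 0 0.025;0 0 0 0.015 0.0009 0 0.025;0 0 0 0.015 0.0009 0 0.025;0 0 0 0.008 0.0005 0 0.025;0 0 0 0 0 0 0.025;0 0 0 0 0 0 0.025"
}}

```text
time: 8.8
tcp_pos: [645.2, -31.4, 118.8]
ee_rot: [-0.086, 2.706, 0.022]
contact_force: [0.4, 0.1, -0.7]
grip_width: 0.378
grip_force: 39.9
```

```bash
python3 - <<'E'
from h import *
import cv2
st(); plan(world(TR,(5.5,0,120))[0],TR[2],np.radians(25),1)
a=env.read_camera("top")[:,:,::-1][120:250,300:470]; b=env.read_camera("side")[:,:,::-1][225:355,320:490]
cv2.imwrite("pics/over.png",cv2.resize(np.vstack([a,b]),None,fx=2.3,fy=2.3,interpolation=cv2.INTER_CUBIC))
E
```

```text
8.8 [645.2 -31.4 118.8] [ 0.4  0.1 -0.7] 0.378 [-0.08  0.28 -0.55  0.31  0.06 -0.13]
total [-0.14 -0.13 -0.06] [ 1.  -0.4  1.2] per row [-0.136 -0.13  -0.056] [ 0.00098 -0.00043  0.00124] rows 1 | |t|/row 1.6404144116217814
```

View pics/over.png

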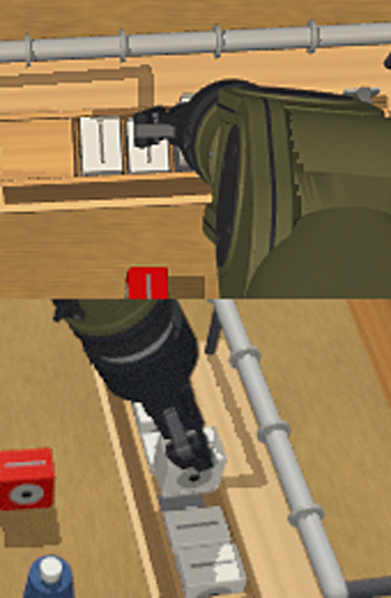

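The cassette hangs over the middle cell, well aligned and clear of the rail. I'll lower it gently.

Emit:
{"method": "arm_command", "body": {
  "series": "0 0 0 0.001 -0.0005 -0.003 0.025;0 0 0 0 0 -0.004 0.025;0 0 0 0 0 -0.004 0.025;0 0 0 0 0 -0.004 0.025;0 0 0 0 0 -0.004 0.025"
}}

```text
time: 9.32
tcp_pos: [646.8, -32.5, 100.7]
ee_rot: [-0.085, 2.704, 0.022]
contact_force: [0.3, -0.3, -1.4]
grip_width: 0.375
grip_force: 39.9
```

Emit:
{"method": "arm_command", "body": {
  "series": "0 0 0 0 0 -0.004 0.025;0 0 0 0 0 -0.004 0.025;0 0 0 0 0 -0.004 0.025;0 0 0 0 0 -0.004 0.025"
}}

```text
time: 9.65
tcp_pos: [647.2, -32.4, 84.8]
ee_rot: [-0.085, 2.703, 0.022]
contact_force: [0.6, -0.2, 0.4]
grip_width: 0.372
grip_force: 39.9
```

Emit:
{"method": "arm_command", "body": {
  "series": "0 0 0 0 0 -0.003 0.025;0 0 0 0 0 -0.002 0.025;0 0 0 0 0 -0.002 0.025"
}}

```text
time: 9.9
tcp_pos: [647.2, -32.4, 78.0]
ee_rot: [-0.085, 2.703, 0.022]
contact_force: [0.8, -0.6, -0.7]
grip_width: 0.376
grip_force: 39.9
```

Emit:
{"method": "arm_command", "body": {
  "series": "0 0 0 0 0 -0.001 0.025;0 0 0 0 0 0 0.025"
}}

```text
time: 10.07
tcp_pos: [647.6, -32.4, 77.7]
ee_rot: [-0.085, 2.703, 0.022]
contact_force: [-1.6, 0.1, 1.2]
grip_width: 0.378
grip_force: 40.0
```

Emit:
{"method": "arm_command", "body": {
  "series": "0 0 0 0 0 -0.0015 0.025;0 0 0 0 0 0 0.025"
}}

```text
time: 10.23
tcp_pos: [647.6, -32.4, 76.5]
ee_rot: [-0.085, 2.702, 0.022]
contact_force: [-3.0, -0.5, 4.7]
grip_width: 0.379
grip_force: 40.4
```

Emit:
{"method": "arm_command", "body": {
  "series": "0 0 0 0 0 0 0.046;0 0 0 0 0 0 0.046;0 0 0 0 0 0 0.046;0 0 0 -0.006 0 0.012 0.046;0 0 0 -0.006 0 0.012 0.046;0 0 0 -0.004 0 0.008 0.046;0 0 0 0 0 0 0;0 0 0 0 0 0 0"
}}

```text
time: 10.9
tcp_pos: [631.7, -32.5, 108.4]
ee_rot: [-0.085, 2.702, 0.021]
contact_force: [-0.0, -0.2, 0.5]
grip_width: 0.265
grip_force: 0.0
```

```bash
python3 - <<'E'
from h import *
st(); plan(world(TR,(9,0,92))[0],TR[2],np.radians(25),1)
E
```

```text
10.9 [631.7 -32.5 108.4] [-0.  -0.2  0.5] 0.265 [-0.08  0.27 -0.6   0.26  0.06 -0.13]
total [-0.11  0.12 -0.02] [ 18.    0.9 -16.4] per row [-0.111  0.119 -0.02 ] [ 0.018    0.00089 -0.01641] rows 1 | |t|/row 24.370059833383156
```

Emit:
{"method": "arm_command", "body": {
  "series": "0 0 0 0.009 0.0005 -0.004 0;0 0 0 0.009 0.0004 -0.004 0;0 0 0 0 0 -0.008 0;0 0 0 0 0 -0.003 0;0 0 0 0 0 -0.003 0;0 0 0 0 0 -0.003 0"
}}

```text
time: 11.4
tcp_pos: [648.8, -31.5, 81.8]
ee_rot: [-0.085, 2.705, 0.022]
contact_force: [-2.9, 0.0, 7.5]
grip_width: 0.0
grip_force: 3.4
```

Emit:
{"method": "arm_command", "body": {
  "series": "0 0 0 0 0 -0.003 0;0 0 0 0 0 -0.003 0;0 0 0 0 0 -0.002 0"
}}

```text
time: 11.65
tcp_pos: [648.9, -31.4, 75.0]
ee_rot: [-0.085, 2.703, 0.022]
contact_force: [-4.2, 0.2, 7.1]
grip_width: -0.001
grip_force: 3.5
```

Pushing at 7 N as expected. I'll go on to the stop.

Emit:
{"method": "arm_command", "body": {
  "series": "0 0 0 0 0 -0.002 0;0 0 0 0 0 -0.002 0;0 0 0 0 0 -0.001 0"
}}

```text
time: 11.9
tcp_pos: [648.8, -31.4, 70.1]
ee_rot: [-0.085, 2.703, 0.022]
contact_force: [-3.8, 0.3, 6.5]
grip_width: 0.001
grip_force: 3.3
```

Emit:
{"method": "arm_command", "body": {
  "series": "0 0 0 0 0 -0.001 0;0 0 0 0 0 -0.001 0"
}}

```text
time: 12.07
tcp_pos: [648.8, -31.4, 68.3]
ee_rot: [-0.085, 2.703, 0.022]
contact_force: [-3.8, 0.7, 6.0]
grip_width: 0.003
grip_force: 3.3
```

Emit:
{"method": "arm_command", "body": {
  "series": "0 0 0 0 0 -0.001 0;0 0 0 0 0 0 0"
}}

```text
time: 12.23
tcp_pos: [648.8, -31.4, 67.2]
ee_rot: [-0.085, 2.703, 0.022]
contact_force: [-3.9, 0.2, 6.6]
grip_width: 0.0
grip_force: 3.0
```

Emit:
{"method": "arm_command", "body": {
  "series": "0 0 0 0 0 -0.001 0;0 0 0 0 0 0 0"
}}

```text
time: 12.4
tcp_pos: [648.9, -31.4, 67.0]
ee_rot: [-0.085, 2.702, 0.022]
contact_force: [-6.8, -0.5, 12.0]
grip_width: -0.003
grip_force: 5.8
```

The stop is at TCP z ≈ 67. The photos showed the ±82 cells standing proud by about 5 mm, so I'll push those down next, starting with -82.

Emit:
{"method": "arm_command", "body": {
  "series": "0 0 0 0 0 0.012 0;0 0 0 0 0 0.012 0;0 0 0 0.0017 -0.0273 0 0;0 0 0 0.0017 -0.0273 0 0;0 0 0 0.0017 -0.0273 0 0;0 0 0 0 0 -0.008 0;0 0 0 0 0 -0.006 0;0 0 0 0 0 0 0"
}}

```text
time: 13.07
tcp_pos: [653.9, -113.6, 74.6]
ee_rot: [-0.084, 2.704, 0.022]
contact_force: [0.3, -0.2, -0.3]
grip_width: -0.001
grip_force: 0.0
```

Emit:
{"method": "arm_command", "body": {
  "series": "0 0 0 0 0 -0.002 0;0 0 0 0 0 -0.002 0;0 0 0 0 0 -0.002 0"
}}

```text
time: 13.32
tcp_pos: [654.2, -113.1, 70.3]
ee_rot: [-0.086, 2.703, 0.02]
contact_force: [-4.6, -2.7, 6.3]
grip_width: -0.003
grip_force: 3.2
```

Emit:
{"method": "arm_command", "body": {
  "series": "0 0 0 0 0 -0.002 0;0 0 0 0 0 -0.001 0;0 0 0 0 0 0 0"
}}

```text
time: 13.57
tcp_pos: [654.1, -113.0, 67.2]
ee_rot: [-0.086, 2.703, 0.02]
contact_force: [-1.6, -2.2, 3.5]
grip_width: -0.004
grip_force: 2.3
```

Emit:
{"method": "arm_command", "body": {
  "series": "0 0 0 0 0 -0.001 0;0 0 0 0 0 0 0"
}}

```text
time: 13.73
tcp_pos: [654.2, -113.0, 66.9]
ee_rot: [-0.086, 2.703, 0.02]
contact_force: [-4.8, -2.3, 8.3]
grip_width: -0.004
grip_force: 4.5
```

Emit:
{"method": "arm_command", "body": {
  "series": "0 0 0 0 0 0.012 0;0 0 0 0 0 0.014 0;0 0 0 -0.002 0.0327 0 0;0 0 0 -0.002 0.0327 0 0;0 0 0 -0.002 0.0327 0 0;0 0 0 -0.002 0.0327 0 0;0 0 0 -0.002 0.0327 0 0;0 0 0 0 0 -0.012 0"
}}

```text
time: 14.4
tcp_pos: [645.0, 57.3, 81.9]
ee_rot: [-0.096, 2.699, 0.029]
contact_force: [-0.1, 0.1, 0.1]
grip_width: -0.002
grip_force: 0.0
```

Emit:
{"method": "arm_command", "body": {
  "series": "0 0 0 0 0 -0.005 0;0 0 0 0 0 -0.003 0;0 0 0 0 0 -0.002 0;0 0 0 0 0 -0.002 0"
}}

```text
time: 14.73
tcp_pos: [644.5, 51.6, 68.5]
ee_rot: [-0.087, 2.702, 0.027]
contact_force: [-2.1, 4.6, 6.2]
grip_width: 0.001
grip_force: 3.2
```

Emit:
{"method": "arm_command", "body": {
  "series": "0 0 0 0 0 -0.001 0;0 0 0 0 0 0 0"
}}

```text
time: 14.9
tcp_pos: [644.6, 50.9, 67.4]
ee_rot: [-0.086, 2.702, 0.026]
contact_force: [-0.5, 2.0, 4.4]
grip_width: 0.003
grip_force: 1.8
```

Emit:
{"method": "arm_command", "body": {
  "series": "0 0 0 0 0 -0.001 0;0 0 0 0 0 0 0"
}}

```text
time: 15.07
tcp_pos: [644.9, 50.8, 67.0]
ee_rot: [-0.085, 2.702, 0.025]
contact_force: [-3.6, 3.3, 7.3]
grip_width: 0.002
grip_force: 4.1
```

```bash
python3 - <<'E'
from h import *
st()
for L in((0,-170,130),): plan(world(TR,L)[0],TR[2],np.radians(25),1)
print([d for d in env.recognise("top","gauge_grip")])
E
```

```text
15.07 [644.9  50.8  67. ] [-3.6  3.3  7.3] 0.002 [ 0.08  0.35 -0.63  0.16 -0.    0.02]
total [-0.27  0.13 -0.08] [   6.5 -252.7   63. ] per row [-0.267  0.133 -0.077] [ 0.0065  -0.25268  0.06305] rows 1 | |t|/row 260.50820750459445
[{'pixel': [455.0, 163.2], 'conf': 0.59}]
```

Emit:
{"method": "arm_command", "body": {
  "series": "0 0 0 0 0 0.02 0;0 0 0 0 0 0.025 0;0 0 0 0.001 -0.0325 0 0;0 0 0 0.001 -0.0325 0 0;0 0 0 0.001 -0.0325 0 0;0 0 0 0.001 -0.0325 0 0;0 0 0 0.001 -0.0325 0 0;0 0 0 0.001 -0.0325 0 0"
}}

```text
time: 15.78
tcp_pos: [648.9, -147.4, 110.0]
ee_rot: [-0.083, 2.705, 0.021]
contact_force: [-0.2, -0.7, -0.2]
grip_width: -0.003
grip_force: 0.0
```

Emit:
{"method": "arm_command", "body": {
  "series": "0 0 0 0.0005 -0.0325 0 0;0 0 0 0.0005 -0.0325 0 0;0 0 0 0 0 0 0;0 0 0 0 0 0 0"
}}

```text
time: 16.12
tcp_pos: [650.3, -212.8, 110.0]
ee_rot: [-0.079, 2.705, 0.02]
contact_force: [-0.4, -0.1, -0.3]
grip_width: 0.003
grip_force: 0.0
```

```bash
python3 - <<'E'
from h import *
import cv2
st(); plan(world(TR,(0,-177,88))[0],TR[2],np.radians(25),1)
a=env.read_camera("top")[:,:,::-1][120:270,330:530]; b=env.read_camera("side")[:,:,::-1][255:415,330:530]
cv2.imwrite("pics/g.png",cv2.resize(np.vstack([a,b]),None,fx=1.9,fy=1.9,interpolation=cv2.INTER_CUBIC))
E
```

```text
16.12 [ 650.3 -212.8  110. ] [-0.4 -0.1 -0.3] 0.003 [-0.41  0.37 -0.44  0.37  0.19 -0.43]
total [-0.12 -0.05  0.24] [  1.5   3.9 -22. ] per row [-0.118 -0.051  0.24 ] [ 0.00151  0.00393 -0.022  ] rows 1 | |t|/row 22.39370748435603
```

View pics/g.png

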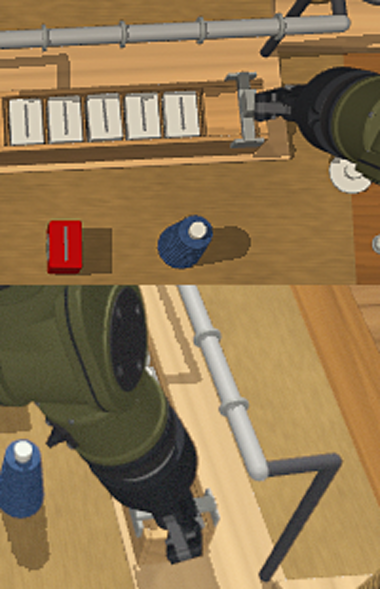

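All five cells are filled, and the fingers stand right of the gauge tab. I'll go down and start pushing.

Emit:
{"method": "arm_command", "body": {
  "series": "0 0 0 0.001 0 -0.011 0;0 0 0 0 0 -0.011 0;0 0 0 0 0.004 0 0;0 0 0 0 0.004 0 0;0 0 0 0 0.004 0 0;0 0 0 0 0 0 0"
}}

```text
time: 16.72
tcp_pos: [652.4, -196.5, 89.3]
ee_rot: [-0.087, 2.703, 0.022]
contact_force: [0.0, -0.4, 1.1]
grip_width: -0.001
grip_force: 0.0
```

Emit:
{"method": "arm_command", "body": {
  "series": "0 0 0 0 0.004 0 0;0 0 0 0 0.004 0 0;0 0 0 0 0.004 0 0;0 0 0 0 0 0 0"
}}

```text
time: 17.05
tcp_pos: [652.5, -185.2, 89.2]
ee_rot: [-0.086, 2.703, 0.022]
contact_force: [-0.5, -0.4, 0.5]
grip_width: -0.0
grip_force: 0.3
```

Emit:
{"method": "arm_command", "body": {
  "series": "0 0 0 0 0.004 0 0;0 0 0 0 0.004 0 0;0 0 0 -0.0005 0.004 0 0;0 0 0 0 0 0 0"
}}

```text
time: 17.38
tcp_pos: [652.0, -173.1, 89.0]
ee_rot: [-0.086, 2.703, 0.023]
contact_force: [0.0, -0.2, -0.1]
grip_width: 0.002
grip_force: 0.2
```

```bash
python3 - <<'E'
from h import *
import cv2
st()
a=env.read_camera("top")[:,:,::-1][120:270,400:530]; b=env.read_camera("side")[:,:,::-1][325:425,380:510]
cv2.imwrite("pics/g2.png",cv2.resize(np.vstack([a,b]),None,fx=2.3,fy=2.3,interpolation=cv2.INTER_CUBIC))
E
```

```text
17.38 [ 652.  -173.1   89. ] [ 0.  -0.2 -0.1] 0.002 [-0.34  0.37 -0.5   0.29  0.17 -0.37]
```

View pics/g2.png

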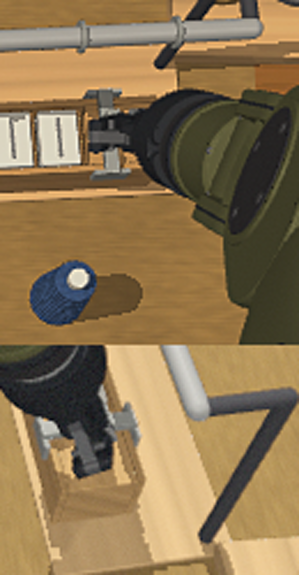

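The gauge is moving with the fingers; its bar is now just right of the -82 cell. I'll carry on and slow at the cell edges.

Emit:
{"method": "arm_command", "body": {
  "series": "0 0 0 -0.0002 0.004 0 0;0 0 0 -0.0002 0.004 0 0;0 0 0 -0.0002 0.004 0 0"
}}

```text
time: 17.73
tcp_pos: [651.2, -161.8, 88.8]
ee_rot: [-0.084, 2.703, 0.021]
contact_force: [-1.3, -2.9, 0.3]
grip_width: -0.0
grip_force: 0.8
```

Emit:
{"method": "arm_command", "body": {
  "series": "0 0 0 -0.0002 0.004 0 0;0 0 0 -0.0002 0.004 0 0;0 0 0 -0.0002 0.004 0 0"
}}

```text
time: 17.98
tcp_pos: [650.4, -149.5, 88.7]
ee_rot: [-0.085, 2.704, 0.022]
contact_force: [-0.1, -2.1, 0.8]
grip_width: 0.0
grip_force: 0.8
```

Emit:
{"method": "arm_command", "body": {
  "series": "0 0 0 -0.0003 0.005 0 0;0 0 0 -0.0003 0.005 0 0;0 0 0 -0.0003 0.005 0 0;0 0 0 -0.0003 0.005 0 0"
}}

```text
time: 18.32
tcp_pos: [649.2, -129.3, 88.7]
ee_rot: [-0.085, 2.704, 0.022]
contact_force: [-0.7, -2.1, -0.2]
grip_width: 0.002
grip_force: 0.8
```

Emit:
{"method": "arm_command", "body": {
  "series": "0 0 0 -0.0002 0.003 0 0;0 0 0 -0.0002 0.003 0 0"
}}

```text
time: 18.48
tcp_pos: [648.8, -123.4, 88.7]
ee_rot: [-0.085, 2.704, 0.022]
contact_force: [-1.1, -2.1, 1.1]
grip_width: -0.001
grip_force: 0.8
```

Emit:
{"method": "arm_command", "body": {
  "series": "0 0 0 -0.0002 0.003 0 0;0 0 0 -0.0002 0.003 0 0"
}}

```text
time: 18.65
tcp_pos: [648.5, -117.7, 88.7]
ee_rot: [-0.085, 2.704, 0.022]
contact_force: [-1.4, -1.6, 0.6]
grip_width: -0.0
grip_force: 0.8
```

Emit:
{"method": "arm_command", "body": {
  "series": "0 0 0 -0.0002 0.003 0 0;0 0 0 -0.0002 0.003 0 0"
}}

```text
time: 18.82
tcp_pos: [648.1, -111.7, 88.7]
ee_rot: [-0.085, 2.704, 0.022]
contact_force: [-1.2, -1.5, -0.4]
grip_width: -0.002
grip_force: 0.8
```

Emit:
{"method": "arm_command", "body": {
  "series": "0 0 0 -0.0002 0.003 0 0;0 0 0 -0.0002 0.003 0 0"
}}

```text
time: 18.98
tcp_pos: [647.7, -105.7, 88.7]
ee_rot: [-0.085, 2.704, 0.022]
contact_force: [-1.4, -2.3, -0.0]
grip_width: 0.001
grip_force: 0.8
```

Emit:
{"method": "arm_command", "body": {
  "series": "0 0 0 -0.0003 0.005 0 0;0 0 0 -0.0003 0.005 0 0;0 0 0 -0.0003 0.005 0 0;0 0 0 -0.0003 0.005 0 0"
}}

```text
time: 19.32
tcp_pos: [646.5, -85.4, 88.8]
ee_rot: [-0.085, 2.703, 0.022]
contact_force: [-1.2, -2.3, 0.3]
grip_width: 0.002
grip_force: 0.8
```

Past -41; now the middle cell's edge (TCP y about -77).

Emit:
{"method": "arm_command", "body": {
  "series": "0 0 0 -0.0002 0.003 0 0;0 0 0 -0.0002 0.003 0 0"
}}

```text
time: 19.48
tcp_pos: [646.1, -79.4, 88.7]
ee_rot: [-0.085, 2.704, 0.022]
contact_force: [-0.7, -1.6, -0.8]
grip_width: -0.003
grip_force: 0.8
```

Emit:
{"method": "arm_command", "body": {
  "series": "0 0 0 -0.0002 0.003 0 0;0 0 0 -0.0002 0.003 0 0"
}}

```text
time: 19.65
tcp_pos: [645.8, -73.6, 88.8]
ee_rot: [-0.085, 2.703, 0.022]
contact_force: [-1.6, -1.5, 0.0]
grip_width: 0.0
grip_force: 0.8
```

Emit:
{"method": "arm_command", "body": {
  "series": "0 0 0 -0.0002 0.003 0 0;0 0 0 -0.0002 0.003 0 0"
}}

```text
time: 19.82
tcp_pos: [645.3, -67.7, 88.7]
ee_rot: [-0.085, 2.704, 0.022]
contact_force: [-1.6, -1.7, -1.0]
grip_width: 0.001
grip_force: 0.8
```

Emit:
{"method": "arm_command", "body": {
  "series": "0 0 0 -0.0003 0.005 0 0;0 0 0 -0.0003 0.005 0 0;0 0 0 -0.0003 0.005 0 0;0 0 0 -0.0003 0.005 0 0"
}}

```text
time: 20.15
tcp_pos: [644.1, -47.3, 88.8]
ee_rot: [-0.085, 2.703, 0.022]
contact_force: [-1.0, -2.9, 0.8]
grip_width: -0.001
grip_force: 0.8
```

Emit:
{"method": "arm_command", "body": {
  "series": "0 0 0 -0.0002 0.003 0 0;0 0 0 -0.0002 0.003 0 0"
}}

```text
time: 20.32
tcp_pos: [643.8, -41.4, 88.8]
ee_rot: [-0.085, 2.703, 0.022]
contact_force: [-2.0, -1.3, -0.3]
grip_width: 0.004
grip_force: 0.8
```

Emit:
{"method": "arm_command", "body": {
  "series": "0 0 0 -0.0002 0.003 0 0;0 0 0 -0.0002 0.003 0 0"
}}

```text
time: 20.48
tcp_pos: [643.4, -35.6, 88.8]
ee_rot: [-0.085, 2.703, 0.022]
contact_force: [-2.0, -1.5, -0.3]
grip_width: 0.002
grip_force: 0.8
```

Emit:
{"method": "arm_command", "body": {
  "series": "0 0 0 -0.0002 0.003 0 0;0 0 0 -0.0002 0.003 0 0"
}}

```text
time: 20.65
tcp_pos: [643.0, -29.7, 88.8]
ee_rot: [-0.085, 2.703, 0.022]
contact_force: [-1.2, -1.8, 0.4]
grip_width: -0.001
grip_force: 0.8
```

Emit:
{"method": "arm_command", "body": {
  "series": "0 0 0 -0.0002 0.003 0 0;0 0 0 -0.0002 0.003 0 0"
}}

```text
time: 20.82
tcp_pos: [642.6, -23.7, 88.8]
ee_rot: [-0.085, 2.703, 0.022]
contact_force: [-1.4, -2.1, -0.1]
grip_width: -0.002
grip_force: 0.8
```

Emit:
{"method": "arm_command", "body": {
  "series": "0 0 0 -0.0003 0.005 0 0;0 0 0 -0.0003 0.005 0 0;0 0 0 -0.0003 0.005 0 0;0 0 0 -0.0003 0.005 0 0"
}}

```text
time: 21.15
tcp_pos: [641.3, -3.4, 88.8]
ee_rot: [-0.085, 2.703, 0.022]
contact_force: [-1.9, -2.1, 0.6]
grip_width: 0.004
grip_force: 0.8
```

Emit:
{"method": "arm_command", "body": {
  "series": "0 0 0 -0.0002 0.003 0 0;0 0 0 -0.0002 0.003 0 0"
}}

```text
time: 21.32
tcp_pos: [641.0, 2.7, 88.8]
ee_rot: [-0.086, 2.703, 0.022]
contact_force: [-0.6, -1.9, -0.5]
grip_width: -0.001
grip_force: 0.8
```

Emit:
{"method": "arm_command", "body": {
  "series": "0 0 0 -0.0002 0.003 0 0;0 0 0 -0.0002 0.003 0 0"
}}

```text
time: 21.48
tcp_pos: [640.6, 8.4, 88.8]
ee_rot: [-0.085, 2.703, 0.022]
contact_force: [-1.5, -1.6, 0.2]
grip_width: -0.001
grip_force: 0.8
```

Emit:
{"method": "arm_command", "body": {
  "series": "0 0 0 -0.0002 0.003 0 0;0 0 0 -0.0002 0.003 0 0"
}}

```text
time: 21.65
tcp_pos: [640.2, 14.3, 88.8]
ee_rot: [-0.085, 2.703, 0.022]
contact_force: [-1.0, -0.9, 0.6]
grip_width: 0.002
grip_force: 0.8
```

Emit:
{"method": "arm_command", "body": {
  "series": "0 0 0 -0.0004 0.007 0 0;0 0 0 -0.0004 0.007 0 0;0 0 0 -0.0004 0.007 0 0;0 0 0 -0.0004 0.007 0 0;0 0 0 -0.0004 0.007 0 0;0 0 0 -0.0004 0.007 0 0;0 0 0 -0.0004 0.007 0 0;0 0 0 -0.0004 0.007 0 0"
}}

```text
time: 22.32
tcp_pos: [636.9, 70.9, 88.8]
ee_rot: [-0.085, 2.703, 0.022]
contact_force: [-0.7, -2.1, -0.4]
grip_width: -0.002
grip_force: 0.8
```

Emit:
{"method": "arm_command", "body": {
  "series": "0 0 0 -0.0003 0.005 0 0;0 0 0 -0.0003 0.005 0 0;0 0 0 0 0.003 0 0"
}}

```text
time: 22.57
tcp_pos: [636.4, 83.8, 88.8]
ee_rot: [-0.086, 2.703, 0.022]
contact_force: [-0.8, -1.5, -0.6]
grip_width: -0.002
grip_force: 0.8
```

Emit:
{"method": "arm_command", "body": {
  "series": "0 0 0 -0.0002 0.003 0 0;0 0 0 -0.0002 0.002 0 0"
}}

```text
time: 22.73
tcp_pos: [636.1, 88.4, 88.8]
ee_rot: [-0.085, 2.703, 0.022]
contact_force: [-0.7, -1.4, -0.6]
grip_width: -0.0
grip_force: 0.8
```

Emit:
{"method": "arm_command", "body": {
  "series": "0 0 0 -0.0002 0.002 0 0;0 0 0 0 0.001 0 0"
}}

```text
time: 22.9
tcp_pos: [635.9, 91.2, 88.8]
ee_rot: [-0.085, 2.703, 0.022]
contact_force: [-0.6, -1.9, -0.7]
grip_width: -0.005
grip_force: 0.8
```

Emit:
{"method": "arm_command", "body": {
  "series": "0 0 0 -0.0002 0.002 0 0;0 0 0 0 0.002 0 0"
}}

```text
time: 23.07
tcp_pos: [635.6, 95.0, 88.8]
ee_rot: [-0.084, 2.703, 0.022]
contact_force: [0.2, -1.2, 0.9]
grip_width: -0.004
grip_force: 0.8
```

Emit:
{"method": "arm_command", "body": {
  "series": "0 0 0 -0.0002 0.002 0 0;0 0 0 0 0.001 0 0"
}}

```text
time: 23.23
tcp_pos: [635.4, 98.3, 88.8]
ee_rot: [-0.085, 2.703, 0.022]
contact_force: [-1.0, -1.4, 0.3]
grip_width: 0.001
grip_force: 0.8
```

Emit:
{"method": "arm_command", "body": {
  "series": "0 0 0 -0.0002 0.001 0 0;0 0 0 0 0.001 0 0"
}}

```text
time: 23.4
tcp_pos: [635.3, 99.5, 88.8]
ee_rot: [-0.084, 2.703, 0.019]
contact_force: [-0.7, -5.2, 0.3]
grip_width: -0.0
grip_force: 2.5
```

The end stop is met: force is rising at TCP y ≈ 99.5. I'll back off, lift clear and check.

Emit:
{"method": "arm_command", "body": {
  "series": "0 0 0 0 0 0 0;0 0 0 0 0 0 0;0 0 0 0 0 0 0;0 0 0 0 -0.008 0 0;0 0 0 0 -0.005 0 0;0 0 0 -0.01 0 0.015 0;0 0 0 -0.02 0 0.02 0;0 0 0 -0.03 0 0.02 0"
}}

```text
time: 24.07
tcp_pos: [577.1, 87.5, 145.0]
ee_rot: [-0.084, 2.701, 0.024]
contact_force: [0.2, -0.1, 1.3]
grip_width: 0.002
grip_force: 0.0
```

Emit:
{"method": "arm_command", "body": {
  "series": "0 0 0 -0.04 0 0.01 0;0 0 0 -0.04 0 0.01 0;0 0 0 -0.04 0 0.01 0;0 0 0 -0.04 0 0.01 0;0 0 0 -0.04 0 0.01 0;0 0 0 0 0 0 0;0 0 0 0 0 0 0"
}}

```text
time: 24.65
tcp_pos: [374.1, 87.6, 195.0]
ee_rot: [-0.087, 2.7, 0.026]
contact_force: [0.4, 0.0, 0.3]
grip_width: 0.001
grip_force: 0.0
```

```bash
python3 - <<'E'
from h import *
import cv2
st(); print(env.read_state()["contact_force"])
a=env.read_camera("top")[:,:,::-1][120:290,260:480]; b=env.read_camera("side")[:,:,::-1][215:400,280:500]
cv2.imwrite("pics/end.png",cv2.resize(np.vstack([a,b]),None,fx=1.65,fy=1.65,interpolation=cv2.INTER_CUBIC))
print("pred gauge px at 0.30",proj("top",world(TR,(0,150,90))),proj("side",world(TR,(0,150,90))))
print(env.recognise("top","gauge_grip"),env.recognise("side","gauge_grip"))
E
```

```text
24.65 [374.1  87.6 195. ] [0.4 0.  0.3] 0.001 [ 0.31 -0.27 -0.88  0.54 -0.1   0.23]
[0.35368662 0.02856206 0.28834479]
pred gauge px at 0.30 [[309.85912919 180.87768162]] [[385.04426702 241.35128866]]
[{'pixel': [311.6, 188.1], 'conf': 0.85}] [{'pixel': [385.7, 245.4], 'conf': 0.88}]
```

View pics/end.png

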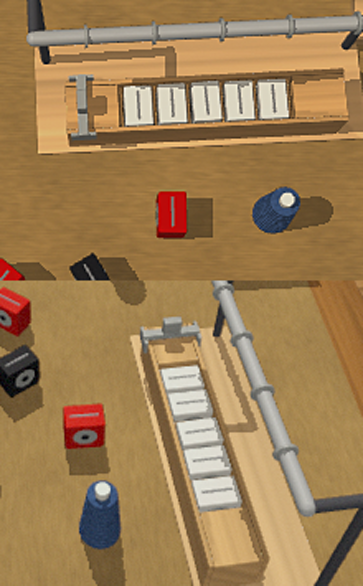

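The gauge stands at its left stop (top 311,185, within about 2 px of the prediction), all five cassettes are flush, the dark cone has not moved, and the arm is clear.

```bash
python3 -c "
from bench import env
print(env.close_job())"
```

```text
the job is handed in; nothing more can be done
None
```

I've handed the job in; no verdict came back. The cassette is in the middle cell, pushed to its stop below the rim. I pushed the two raised cassettes (both end cells) down before the slide, so the gauge went to its left end stop without catching. Neither cone was touched, and the clock stood at about 25 s of the 66 s.

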